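# Clear the heel press bed and load the heel

## Task

A round metal tin has been left in the recess of the heel press bed. First lift it off and stand it upright wholly on the round cork pad, then set the D-shaped stacked heel flat and square in the emptied recess, rubber side down, either way round.

Things in the scene. Friction and masses are not known exactly. Their poses are not given: they have to be found in the camera images.
- tin: the obstacle: plain round lidded metal tin, 56 mm in diameter (54 mm below its lid) and 55 mm tall, about 0.2 kg, standing in the recess of the bed; a taller can (110 mm) elsewhere is a bystander. Origin: centre of its underside, z up.
- heel: Plain brown layered shoe heel, standing on the table at the robot's right near a rectangular wooden block and a round disc (bystanders). D-shaped from above: 60 mm long (x), 50 mm wide (y), flat face at -x, half-round end at +x; its two parallel sides run 35 mm from the flat face. 42 mm tall, 0.12 kg, black rubber at the bottom. Origin: centre of its underside, z up.
- recess (a point): Centre of the recess floor on the heel press bed, a dark steel plate 170 x 130 x 15 mm fixed mid-bench. Recess: 80 mm along its x, 70 mm along its y, open above, bounded by a steel lip 6 mm wide, 5 mm high; floor 15 mm above the table. A folded hold-down arm lies along the plate's +x edge, 63 to 81 mm from the recess centre, up to 22 mm above the floor. Axes along the recess, z up.
- pad_top (a point): centre of the top face of a round cork pad, 130 mm in diameter and 6 mm thick, fixed to the table on the robot's left; its top is 6 mm above the table
Mind the look-alikes: they are no part of the job. What is shaped like the heel but green or red is not meant.

How it is judged:
By the outcome, as a careful person would: the job done as asked, in the order asked, and still so for the second after the job is handed in, with the robot touching nothing.
It also fails if it takes over 48 s, if anything falls off the work surface, if the arm or the gripper's body presses on something with over 40 N, if the wrist force passes 120 N, or if a joint passes its speed limit or range.

## Robot

A 6-joint arm with a two-finger parallel gripper is mounted at the origin on the work surface. World frame = base frame: x ahead of the robot, y to its left, z up, the work surface at z = 0. Lengths are in m, angles in rad, forces in N, time in s.
With the tool pointing down it reaches from about 0.35 to 0.975 m from the base axis. Payload 7.1 kg.
Tool frame: the origin (TCP) lies midway between the tips of the shut fingers; the grasp point (between the pads) lies 19 mm behind it; z points along the fingers, y is the line along which they close (so a half turn about z gives the same grasp; the last joint's range is limited). The gripper opens to 88 mm and grips with 3 to 60 N. Pads are 20 mm wide; open, the fingers measure 115 mm over their backs; the gripper's body (75 mm by 178 mm) begins 61 mm behind the grasp point.
Start: joints at [-1.204, 0.423, 1.63, -0, 1.089, -0.019], TCP at [0.235, -0.579, 0.223] pointing down, gripper open.
Joint ranges: [-3, 3], [-0.9, 2.11], [0.09, 2.58], [-1.31, 4.45], [0.11, 2.69], [-2.54, 2.54]. Speed limits (rad/s): [2.39, 2.39, 3.01, 3.14, 3.14, 3.14].

## Interface

Orientations are given as a unit quaternion [w, x, y, z].
In Python, from station import move_pose, movel, movej, command_gripper, wait, inverse_kinematics, read_camera, camera_info, MotionError, job_done, get_time, get_joint_pos, get_qvel, get_effort, get_tcp_pos, get_ee_rot, get_ft_force, get_ft_torque, get_grip_width, get_finger_force gives the robot as it stands. Calls block until the motion is done:
- move_pose(position, orientation): joint-space move of the TCP to a pose.
- movel(position, frame=None, v=0.15, until_force=None): straight line of the TCP; frame=None keeps the orientation; v is the mean speed in m/s. With until_force (N) it stops when the force on the tool has changed by that much, and returns True; else False.
- movej(angles): joint-space move.
- command_gripper(opening): opening from 0.0 (shut) to 1.0 (fully open); the grip force is fixed at half the most; returns when the fingers have stopped.
- wait(seconds).
- inverse_kinematics(position, orientation): joint angles nearest the present ones, or None.
- read_camera(name): name is "scene" or "top"; returns the picture (420x560x3 uint8, red, green, blue); there is no depth.
- camera_info(name): a dict with "intrinsics" (3x3 intrinsics, pixels), "T" (4x4, takes a point from camera to world coordinates). Camera axes: x right, y up, looking along -z (the intrinsics and any distortion apply to the point x, -y, -z); pixel columns grow to the right and rows downward; lengths in m; the calibration is good to about 2 mm. A picture is of the moment at which its call begins. camera_info takes no time and is no camera call.
A pose or a line that the arm cannot do raises MotionError and nothing moves.
- job_done(): hands the job in; it is judged then, once.
Readings, each from a call of its own:
- get_time(): time.
- get_joint_pos(): joint angles.
- get_qvel(): joint speeds.
- get_effort(): joint torques, N m.
- get_tcp_pos(): TCP position.
- get_ee_rot(): TCP orientation.
- get_ft_force(): force on the tool from outside, world axes, zero at the start.
- get_ft_torque(): the same for the moment, N m.
- get_grip_width(): opening from 0.0 (shut) to 1.0 (fully open).
- get_finger_force(): force on a finger pad.
Only numpy, scipy, OpenCV 4.12 (cv2) and the standard library are available. Lean on these libraries where they do the work, as an engineer would, in place of code of your own. Each camera call takes 0.05 s, during which the arm holds its last target. There are 200 camera calls.

## Working session

There is one attempt and no reset: what is moved stays moved. The work goes in short steps, each a Python script; the robot and the scene stay as the last script left them, time stands still between calls to the robot, and variables do not carry over. Pictures are saved under pics/ and viewed, at most 10 in all, crops included, and the job is handed in when it is done.

```bash
ls; mkdir -p pics
python3 - <<'E'
from station import *
import cv2,numpy as np
for n in("scene","top"):
    cv2.imwrite(f"pics/{n}0.png",cv2.resize(read_camera(n),None,fx=1.4,fy=1.4,interpolation=cv2.INTER_CUBIC)[:,:,::-1])
    c=camera_info(n);print({k:np.round(v,4).tolist() if not isinstance(v,str) else v for k,v in c.items()})
print(get_time())
E
```

```text
pics
{'intrinsics': [[525.5751, 0.0, 270.2714], [0.0, 525.5751, 216.6588], [0.0, 0.0, 1.0]], 'T': [[0.049, -0.6077, 0.7927, 1.3644], [0.9988, 0.0259, -0.0419, -0.0951], [0.005, 0.7938, 0.6082, 0.6756], [0.0, 0.0, 0.0, 1.0]]}
{'intrinsics': [[423.8798, 0.0, 270.187], [0.0, 423.8798, 212.9283], [0.0, 0.0, 1.0]], 'T': [[-0.0222, 0.9953, -0.0944, 0.4606], [-0.9997, -0.0224, -0.0008, -0.0595], [-0.0029, 0.0944, 0.9955, 1.0018], [0.0, 0.0, 0.0, 1.0]]}
0.1
```

View pics/scene0.png

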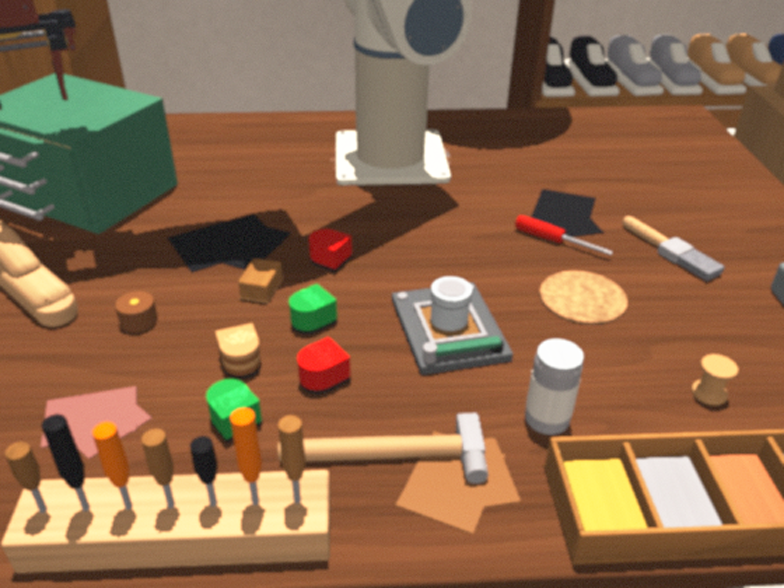

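View pics/top0.png

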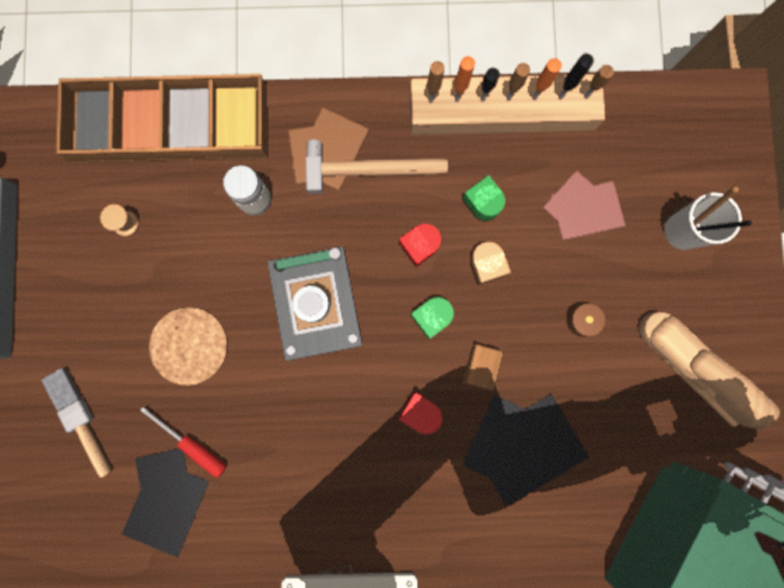

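The scene shows the heel candidates. In the top view (px) these are tan D (490,262), green (486,198) and (433,316), red (421,243) and (421,413), wooden block (484,364) and disc (588,319). The tan D is the only plain layered one. The tin is at (311,303) in the bed, the tall can at (245,188), and the pad at (188,346). Next is a close crop to confirm the choice.

Run:
```python
import cv2,numpy as np
from station import *
t=read_camera("top");s=read_camera("scene")
def crop(im,u,v,w,h,f):
    return cv2.resize(im[v:v+h,u:u+w],None,fx=f,fy=f,interpolation=cv2.INTER_CUBIC)
# top: heel [u 325..375, v160..210], bed [u 185..265, v170..262]; scene heel
a=crop(t,325,160,50,50,6); b=crop(s,145,220,50,50,6); c=crop(t,185,170,75,92,6)
out=np.zeros((600,800,3),np.uint8)
out[:300,:300]=a;out[300:,:300]=b;out[:552,310:760]=c
cv2.imwrite("pics/crop1.png",out[:,:,::-1])
```

```text
(no output)
```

View pics/crop1.png

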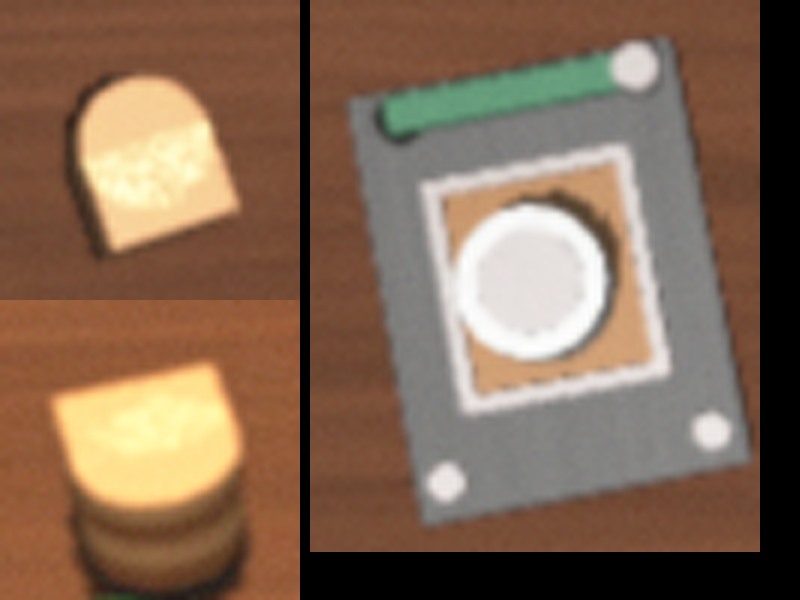

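The crop shows the tan D with layered sides, dark at the bottom and standing upright, so it is the heel. Its flat-face corners are at crop (110,250) and (238,209). The lip's outer corners and the tin's rim are clear too. Now converting to world positions.

```bash
cat > h.py <<'E'
import numpy as np
from station import *
def ray(n,u,v,z):
    c=camera_info(n);K=np.array(c["intrinsics"]);T=np.array(c["T"])
    d=np.linalg.solve(K,[u,v,1.0]);d=T[:3,:3]@(d*[1,-1,-1]);o=T[:3,3]
    return o+d*(z-o[2])/d[2]
def quat(yaw):  # tool down, tool x along world yaw angle
    return [0.0,np.cos(yaw/2),np.sin(yaw/2),0.0]
E
python3 - <<'E'
from h import *
np.set_printoptions(precision=4,suppress=True)
def cr(x,y,ou,ov,ox=0,oy=0,f=6): return ((x-ox+.5)/f-.5+ou,(y-oy+.5)/f-.5+ov)
def P(pts,z,*o): return np.array([ray("top",*cr(x,y,*o),z) for x,y in pts])
h=P([(110,250),(238,209),(141,75),(79,145),(211,130)],.042,325,160);print("heel",h)
fm=(h[0]+h[1])/2;ax=h[0]-h[1];print("flat w",np.linalg.norm(ax));n=np.array([-ax[1],ax[0]]);n/=np.linalg.norm(n)
if n@(h[2]-fm)[:2]<0:n=-n
print("yaw",np.degrees(np.arctan2(n[1],n[0])),"len",n@(h[2]-fm)[:2],"ctr",fm[:2]+.03*n)
l=P([(418,183),(628,145),(670,373),(465,413)],.020,185,170,310);print("lip",l,l.mean(0),[np.linalg.norm(l[i]-l[i-1]) for i in range(4)])
b=P([(350,100),(670,38),(750,460),(425,522)],.015,185,170,310);print("bed",b.mean(0),[np.linalg.norm(b[i]-b[i-1]) for i in range(4)])
for q in(l,b):
    d=q[0]+q[1]-q[2]-q[3];e=q[0]+q[3]-q[1]-q[2];print("yaw",np.degrees(np.arctan2(d[1],d[0])),np.degrees(np.arctan2(-e[0],e[1])))
print("tin",P([(531,281)],.07,185,170,310),"diam",np.linalg.norm(np.diff(P([(455,281),(608,281)],.07,185,170,310),axis=0)))
print("pad",ray("top",188/1.4-.2,346/1.4-.2,.006), ray("scene",583.5/1.4-.2,297/1.4-.2,.006))
print("tin scene", ray("scene",452/1.4-.2,289/1.4-.2,.07))
print("heel scene flat corners", [ray("scene",*cr(x,y,145,220,0,300),.042) for x,y in((52,400),(215,363))])
print("can",ray("top",242/1.4,182/1.4,.11)); print("red",ray("top",421/1.4,240/1.4,.04))
from scipy.spatial.transform import Rotation as R
print(get_ee_rot(),quat(0))
E
```

```text
heel [[ 0.5747 -0.225   0.042 ]
 [ 0.5893 -0.2743  0.042 ]
 [ 0.6417 -0.2395  0.042 ]
 [ 0.6152 -0.2148  0.042 ]
 [ 0.6199 -0.2653  0.042 ]]
flat w 0.05137616676511538
yaw 16.50747236068643 len 0.060213913785518214 ctr [ 0.6107 -0.2411]
lip [[0.5874 0.0984 0.02  ]
 [0.6005 0.0165 0.02  ]
 [0.5113 0.0016 0.02  ]
 [0.4976 0.0809 0.02  ]] [0.5492 0.0493 0.02  ] [np.float64(0.09147552262897767), np.float64(0.08295789974891404), np.float64(0.09042394363851042), np.float64(0.08048963590415777)]
bed [0.5495 0.0486 0.015 ] [np.float64(0.16773422736241472), np.float64(0.12779754567158028), np.float64(0.1684307498989603), np.float64(0.1276911983096947)]
yaw 10.254404373480487 9.409974935428554
yaw 9.66066461222702 9.65307553295271
tin [[0.5437 0.049  0.07  ]] diam 0.05629955269541874
pad [0.4822 0.262  0.006 ] [0.4884 0.2624 0.006 ]
tin scene [0.5461 0.0502 0.07  ]
heel scene flat corners [array([ 0.5899, -0.275 ,  0.042 ]), array([ 0.5735, -0.2255,  0.042 ])]
can [0.7294 0.1469 0.11  ]
red [ 0.6461 -0.131   0.04  ]
[-0.0005  0.9815  0.1917 -0.0001] [0.0, np.float64(1.0), np.float64(0.0), 0.0]
```

The positions agree between both cameras: lip 92×82 mm, tin diameter 56 mm, heel 60×51 mm, bed yaw about 9.65°. Moving the tin now, with the fingers closing along the bed's y, clear of the hold-down arm.

Run:
```python
from h import *
import cv2
yb=np.radians(9.65);tin=np.array([.5445,.0495]);pad=np.array([.485,.262])
q=quat(yb)
move_pose([*tin,.20],q); print(get_time())
movel([*tin,.032],v=.12)
command_gripper(0.0); print("w",get_grip_width()*88,get_finger_force(),get_tcp_pos())
movel([*tin,.18],v=.12); print("w",get_grip_width()*88,get_ft_force(),get_time())
move_pose([*pad,.15],q)
movel([*pad,.05],v=.12)
r=movel([*pad,.019],v=.03,until_force=4); print(r,get_tcp_pos(),get_grip_width()*88,get_time())
a=read_camera("top");b=read_camera("scene")
o=np.hstack([cv2.resize(a[180:300,80:200],(400,400)),cv2.resize(b[150:270,350:470],(400,400))])
cv2.imwrite("pics/tin1.png",o[:,:,::-1])
```

```text
2.6833
w 54.546946389918574 30.000360310077667 [0.54454039 0.04955209 0.03209851]
w 54.464554708728706 [-0.0222428   0.62475467 -2.02411098] 6.2333
True [0.48477322 0.26183556 0.02271769] 54.82927800009464 8.9417
```

View pics/tin1.png

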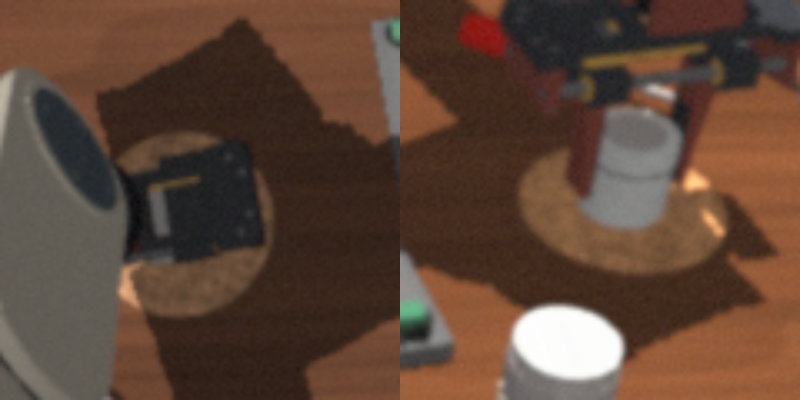

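The tin stands upright on the pad (right half at 632,170), and contact came at the expected height of 0.0227. Releasing it and going for the heel.

Run:
```python
from h import *
import cv2
command_gripper(.85);p=get_tcp_pos();movel([p[0],p[1],.15],v=.12)
yh=np.radians(16.9);n=np.array([np.cos(yh),np.sin(yh)]);g=np.array([.6105,-.2415])-.008*n
q=quat(yh)
move_pose([*g,.17],q); command_gripper(.78);print(get_time())
movel([*g,.03],v=.12); r=movel([*g,.012],v=.05,until_force=10); print("hit",r,get_tcp_pos())
command_gripper(0.0); print("w",get_grip_width()*88,get_finger_force())
movel([*g,.15],v=.12); print("w",get_grip_width()*88,get_ft_force(),get_time())
a=read_camera("top");b=read_camera("scene")
o=np.hstack([cv2.resize(a[180:300,80:200],(400,400)),cv2.resize(b[120:280,110:270],(400,400))])
cv2.imwrite("pics/heel1.png",o[:,:,::-1])
```

```text
13.0167
hit False [ 0.60256194 -0.24369443  0.01151779]
w 50.11473877764688 29.97293472290039
w 50.033928914721145 [-0.27035663 -0.02267256 -2.25734884] 16.575
```

View pics/heel1.png

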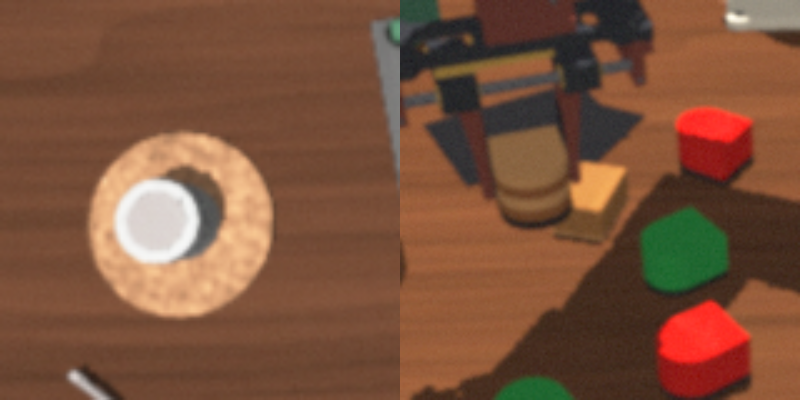

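The tin stands wholly on the pad (left half, 157,221), and the heel is held square at 50 mm (right half, 530,175). Placing it in the recess.

Run:
```python
from h import *
import cv2
yb=np.radians(9.7);n=np.array([np.cos(yb),np.sin(yb)]);c=np.array([.5493,.0489]);g=c-.008*n
move_pose([*g,.15],quat(yb)); movel([*g,.05],v=.12)
r=movel([*g,.0225],v=.03,until_force=4); print(r,get_tcp_pos(),get_grip_width()*88)
command_gripper(.8);p=get_tcp_pos();movel([p[0],p[1],.18],v=.12)
move_pose([.40,-.25,.22],quat(-.3)); print(get_time())
a=read_camera("top");b=read_camera("scene")
o=np.hstack([cv2.resize(a[170:262,185:260],(400,490)),cv2.resize(b[190:270,270:350],(390,490))])
cv2.imwrite("pics/heel2.png",o[:,:,::-1])
```

```text
True [0.54121066 0.04756466 0.02689462] 49.8651538413471
22.7417
```

View pics/heel2.png

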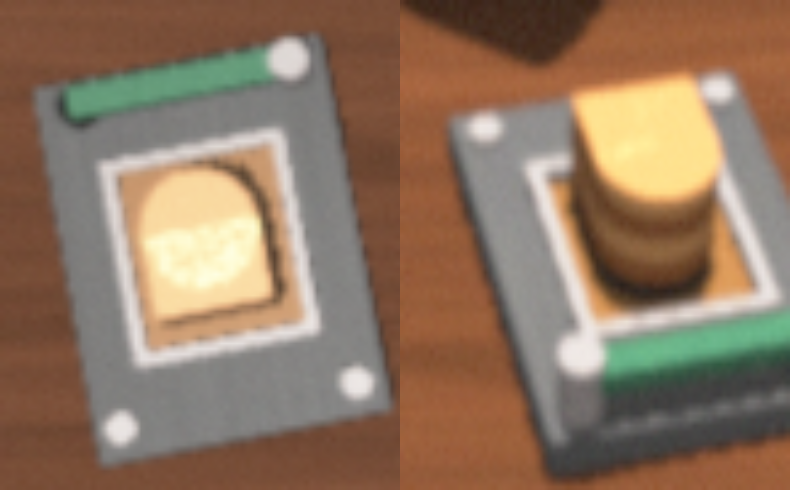

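The heel sits flat, centred and square in the recess with its black rubber side down (left half at 205,245), clear of the lip all round. The robot is touching nothing, so I'm handing in.

```bash
python3 -c "
from station import *
print(job_done())"
```

```text
the job is handed in; nothing more can be done
None
```

The job is handed in at about 23 s: the tin stands upright on the cork pad, and the heel sits flat and square in the recess, rubber side down.

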